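# Line up the worktop things by height on the tray

### The job

The spice jar, the orange pot, the kitchen timer and the tealight were left on the cold cooktop and the grey mat beside it: line the four up on the dark wooden tray in order of height, each standing upright in the middle of its own round pale mark: the tallest on the mark next to the red end, then one after another down to the shortest next to the white end. Do not knock any of them over or drop them, and leave the pepper shaker and the green-and-white mug standing where they are.

Things in the scene. Friction and masses are not known exactly. Their poses are not given: they have to be found in the camera images.
- spice_jar: The tallest of the four: round spice jar with a black-brown cap and pale label, 105 mm tall, 41 mm in diameter over its whole height; 0.11 kg. Loose, starts upright on the glass cooktop or on the grey mat beside it (both with their top at z = 0.004). Origin at the centre of its underside, z up.
- orange_pot: Second tallest: round orange plastic pot with a white ribbed cap, 85 mm tall, 45 mm in diameter over its whole height; 0.11 kg. Loose, starts upright on the glass cooktop or on the grey mat beside it (both with their top at z = 0.004). Origin at the centre of its underside, z up.
- timer: Second shortest: wind-up kitchen timer, red round base and white top with a knob, 59 mm tall. Its base is about 65 mm in diameter up to 24 mm height; above that it narrows towards the top, so grip it by the base, at or below 25 mm. Its dial is stuck and does not turn. 0.16 kg. Loose, starts upright on the glass cooktop or on the grey mat beside it (both with their top at z = 0.004). Origin at the centre of its underside, z up.
- tealight: The shortest: tealight candle, a round grey metal cup with dark red wax in it, 38 mm in diameter, 15 mm tall; 0.03 kg. Loose, starts upright on the glass cooktop or on the grey mat beside it (both with their top at z = 0.004). Origin at the centre of its underside, z up.
- tray: Dark wooden tray, a flat board on the worktop (z = 0), fixed to the worktop, 110 mm (its x) by 370 mm (its y) by 12 mm high; origin at the centre of its underside, z up. Four identical round pale marks, 72 mm in diameter, lie flush on its flat top (12 mm above its origin) in a row along its y at y = -123, -41, +41 and +123 mm, x = 0. The row runs roughly from left to right as the robot sees it, its left end turned away from the robot by 8 to 26 degrees.
- red_end: Flat red plate 100 x 18 x 2 mm lying across one end of the tray (either end, it changes from start to start), fixed; its centre is 172 mm from the tray's centre along the row, so 49 mm beyond the centre of the nearest mark. Origin at the centre of its underside.
- white_end: Flat white plate 100 x 18 x 2 mm, fixed across the other end of the tray, likewise 172 mm from its centre. Origin at the centre of its underside.
- pepper: Bystander, leave it alone: clear pepper shaker with grey domed top, grey-brown below, 44 mm across, 90 mm tall, standing on the cooktop next to the four things. (Beware behind it: a microwave hangs 0.43 m above the rear of the cooktop, and wall cabinets 0.48 m above the rear of the worktop.) Origin at the centre of its underside, z up.
- mug: Bystander, leave it alone: green-and-white mug, 99 mm tall, 86 mm across (121 mm with its handle), standing behind the work. Origin near the centre of its underside, z up.

How it is judged:
By the outcome, as a careful person would: the job done as asked, in the order asked, and still so for the second after the job is handed in, with the robot touching nothing.
It also fails if it takes over 109 s, if anything falls off the work surface, if the arm or the gripper's body presses on something with over 40 N, if the wrist force passes 120 N, or if a joint passes its speed limit or range.

### The arm

A 7-joint arm with a two-finger parallel gripper is mounted at the origin on a cart in front of the work surface, level with it; the furniture and walls round the work are solid. World frame = base frame: x ahead of the robot, y to its left, z up, the work surface at z = 0. Lengths are in m, angles in rad, forces in N, time in s.
With the tool pointing down it reaches from about 0.4 to 0.85 m from the base axis. Payload 4.4 kg.
Tool frame: the origin (TCP) lies between the finger pads; the fingertips stand 22 mm ahead of it and the grasp point (between the pads) lies 3 mm ahead of it; z points along the fingers, y is the line along which they close (so a half turn about z gives the same grasp; the last joint's range is limited). The gripper opens to 94 mm and grips with 3 to 60 N. Pads are 16 mm wide; open, the fingers measure 119 mm over their backs; the gripper's body (75 mm by 177 mm) begins 78 mm behind the grasp point.
Start: joints at [-1.254, 0.628, 0.038, 1.517, -0.027, 0.996, -0.02], TCP at [0.243, 0.603, 0.227] pointing down, gripper open.
Joint ranges: [-3.06, 3.06], [-0.37, 2.12], [-1.25, 1.32], [0.18, 2.47], [-1.1, 4.24], [0.23, 1.98], [-2.94, 2.94]. Speed limits (rad/s): [2.57, 2.57, 3.14, 3.14, 3.14, 3.14, 3.14].

### API

Orientations are given as a rotation vector (axis times angle).
In Python, from cell import sensors, eyes, bot gives the robot as it stands.
- The arm moves only by the tool carry_out, never from a script. Its argument "series" is a list that holds one entry, the list of rows, each a list of 7 numbers: the shift along the tool's x, y, z scaled (see below), then the turn, a rotation vector about the tool's x, y, z scaled (see below), then the opening, from 0 (shut) to 1 (fully open). In form: [[[dx, dy, dz, rx, ry, rz, hand], ...]]. A call has 1 to 12 rows; each row shifts and turns the commanded pose from where the row before left it, along the tool's axes as they then stand; what a row does not reach is not made up. The controller multiplies each number of a shift by 0.3 m and each number of a turn by 180 degrees. A row lasts 1/8 s, in which the tool goes at most 62.5 mm and 10.7 degrees, less where a joint would pass 70% of its speed; a pose out of reach is approached as far as the arm can. A call with a number of a shift or a turn outside -1 to 1 is refused whole. A call with a gripper value outside its range is refused whole. The fingers move at their own pace and stop on an object; "squeeze" is the grip in N (left out, the last holds). Time passes only in rows, so rows that do not move let the fingers close. It gives the time, the measured TCP pose, the force, the opening and the grip force at its end, in the units of the state.
- sensors.state(): the state, without advancing time (a new reading comes with each control period).
- eyes.snapshot(name): name is "scene" or "top" or "wrist"; returns a dict with "image" (480x640x3 uint8, red, green, blue), "fx", "fy", "cx", "cy" (pixels), "dist" ([k1, k2, p1, p2, k3] as OpenCV has them; the pictures are not rectified), "pose" (4x4, takes a point from camera to world coordinates). Camera axes: x right, y down, z forward; pixel columns grow to the right and rows downward; lengths in m; the calibration is good to about 2 mm. A picture is of the moment at which its call begins. There is no depth.
- bot.hand_in(): hands the job in; it is judged then, once.
The state is a dict: "clock": time; "q": joint angles; "joint_vel": joint speeds; "effort": joint torques, N m; "tool_pos": TCP position; "tcp_rot": TCP orientation; "wrist_force": force on the tool from outside, world axes, zero at the start; "wrist_torque": the same for the moment, N m; "width": finger opening in m; "grasp_force": force on a finger pad.
Only numpy, scipy, OpenCV 4.12 (cv2) and the standard library are available. Lean on these libraries where they do the work, as an engineer would, in place of code of your own. Each camera call takes 0.05 s, during which the arm holds its last target. There are 200 camera calls.

## Working session

There is one attempt and no reset: what is moved stays moved. The work goes in short steps, Python scripts to look and compute and a tool call to move; the robot and the scene stay as the last step left them, time stands still between calls to the robot, and variables do not carry over. Pictures are saved under pics/ and viewed, at most 14 in all, crops included, and the job is handed in when it is done.

Besides the shell and the picture viewer there is one more tool, called after "Call:" by a JSON object that holds its "method" and its "body". carry_out: Moves the arm, as the interface text tells. Shifts and turns lie within -1 to 1; 1 stands for 0.3 m of shift or 180 degrees of turn. Its arguments: {"type":"object","properties":{"series":{"type":"array"},"squeeze":{"type":"number"}},"required":["series"]}

```bash
mkdir -p pics; ls
python3 - <<'E'
from cell import sensors, eyes
import cv2,pickle
print(sensors.state())
for n in ("scene","top"):
    s=eyes.snapshot(n); pickle.dump(s,open(f"pics/{n}0.pkl","wb"))
    cv2.imwrite(f"pics/{n}0.png",s["image"][:,:,::-1]); print(n,s["fx"],s["dist"],s["pose"])
E
```

```text
pics
{'clock': 0.0, 'q': array([-1.25381528,  0.62933335,  0.03841941,  1.51833901, -0.02705057,
        0.99629431, -0.02001064]), 'joint_vel': array([ 0.0001031 ,  0.0013961 ,  0.00155421,  0.00095861, -0.00050802,
       -0.00110347,  0.00010892]), 'effort': array([-7.06355831e-05, -5.49739087e+01,  1.14373270e+00, -1.86630589e+01,
       -5.21069742e-02,  2.36920186e-02,  1.83236821e-04]), 'tool_pos': array([0.2424929 , 0.60241109, 0.22657121]), 'tcp_rot': array([-5.97563182e-01, -3.08384411e+00,  2.85463619e-03]), 'wrist_force': array([ 0.47300143, -0.71308155,  0.9498033 ]), 'wrist_torque': array([-0.01341332,  0.01470769,  0.0201172 ]), 'grasp_force': 0.0, 'width': 0.0939914623618964}
scene 460.4884915102913 [-0.04061523  0.          0.          0.          0.        ] [[-0.77218067 -0.30792462  0.55580522 -0.04558006]
 [-0.63514441  0.39901131 -0.66134828  0.65391904]
 [-0.01812715 -0.86369694 -0.50368542  0.57516997]
 [ 0.          0.          0.          1.        ]]
top 491.03546926133413 [-0.04122766  0.          0.          0.          0.        ] [[-0.02436936 -0.99866038  0.04564632  0.49395614]
 [-0.99942407  0.02325859 -0.02470947 -0.04341491]
 [ 0.0236147  -0.04622219 -0.99865202  1.07131597]
 [ 0.          0.          0.          1.        ]]
```

View pics/top0.png

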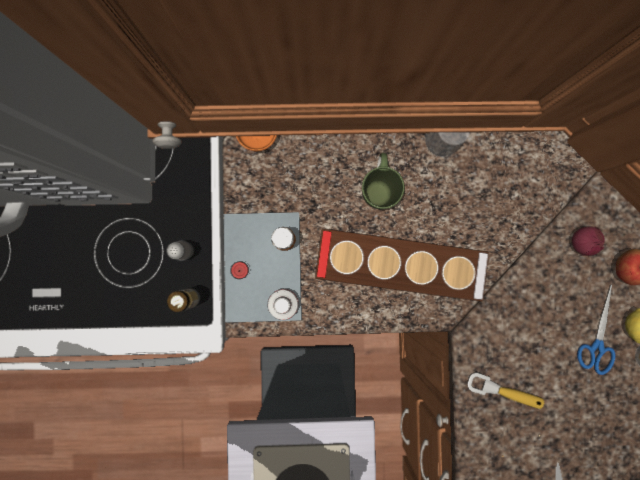

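View pics/scene0.png

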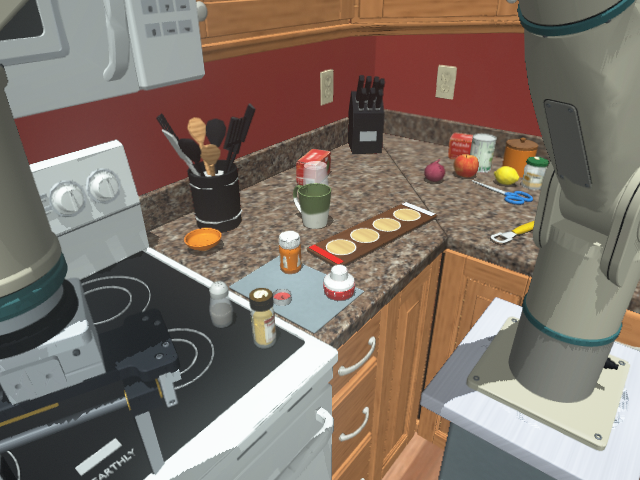

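The top view shows the red end at left (324,255), the white end at right (481,275) and the marks at (347,257), (384,263), (421,268) and (459,272). The jar is near (180,300), the pot at (284,238), the tealight at (240,270), the timer at (283,304), the pepper at (180,250) and the mug at (383,187).

```bash
cat > h.py <<'E'
import numpy as np,cv2
def world(s,uv,z):
    K=np.array([[s["fx"],0,s["cx"]],[0,s["fy"],s["cy"]],[0,0,1]])
    n=cv2.undistortPoints(np.array(uv,float).reshape(-1,1,2),K,np.array(s["dist"]))[:,0]
    R,t=s["pose"][:3,:3],s["pose"][:3,3]
    d=np.c_[n,np.ones(len(n))]@R.T
    return t+d*((np.asarray(z)-t[2])/d[:,2])[:,None]
def pix(s,p):
    T=np.linalg.inv(s["pose"]); K=np.array([[s["fx"],0,s["cx"]],[0,s["fy"],s["cy"]],[0,0,1]])
    return cv2.projectPoints(np.array(p,float).reshape(-1,1,3),cv2.Rodrigues(T[:3,:3])[0],T[:3,3],K,np.array(s["dist"]))[0][:,0]
E
python3 - <<'E'
import pickle,cv2,numpy as np
from h import *
s=pickle.load(open("pics/top0.pkl","rb")); im=s["image"]
h=cv2.cvtColor(im,cv2.COLOR_RGB2HSV)
m=cv2.inRange(h,(10,60,150),(30,190,255)); m[:, :325]=0;m[:,480:]=0;m[:235]=0;m[295:]=0
n,l,st,c=cv2.connectedComponentsWithStats(m)
for i in range(1,n):
    if st[i,4]>300: print(st[i],c[i],world(s,[c[i]],.012)[0])
cv2.imwrite("pics/crop0.png",cv2.resize(im[225:335,150:310],None,fx=5,fy=5,interpolation=cv2.INTER_CUBIC)[:,:,::-1])
E
```

```text
[331 242  31  31 741] [346.21997301 256.92442645] [ 0.5038891  -0.10881925  0.012     ]
[369 247  31  31 738] [383.75609756 262.09756098] [ 0.49073037 -0.18980293  0.012     ]
[406 252  31  31 737] [421.23337856 267.29850746] [ 0.47743409 -0.27105438  0.012     ]
[444 257  31  32 731] [458.32147743 272.46785226] [ 0.46412743 -0.35197381  0.012     ]
```

View pics/crop0.png

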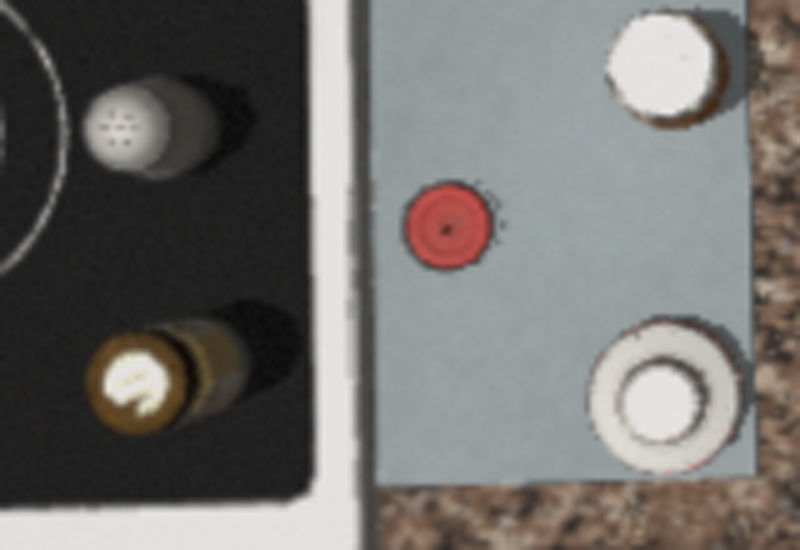

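The crop confirms the jar cap at px (177.2,301.4), the pot top at (282,237.4), the tealight at (239.2,269.8) and the timer base at (282.6,304). The pepper stands well clear, behind the jar.

```bash
cat > go.py <<'E'
import sys,numpy as np
from scipy.spatial.transform import Rotation as Ro
from cell import sensors
YAW=np.deg2rad(-9.3)  # world direction of tool y
def delta(p,yaw=YAW):
    s=sensors.state(); R=Ro.from_rotvec(s["tcp_rot"])
    y=np.array([np.cos(yaw),np.sin(yaw),0]); z=np.array([0,0,-1.]); T=Ro.from_matrix(np.c_[np.cross(y,z),y,z])
    d=R.inv().apply(np.array(p)-s["tool_pos"])/.3; r=(R.inv()*T).as_rotvec()/np.pi
    return d.round(4),r.round(4)
if __name__=="__main__":
    print(*delta([float(a) for a in sys.argv[1:4]]))
E
python3 - <<'E'
import pickle
from h import *; from go import delta
s=pickle.load(open("pics/top0.pkl","rb"));c=pickle.load(open("pics/scene0.pkl","rb"))
uv=[[177.2,301.4],[282,237.4],[239.2,269.8],[282.6,304],[281.6,305.2],[174,250.7]]
P=world(s,uv,[.109,.089,.019,.028,.063,.094])
for n,p in zip("jar pot tea timer knob pepper".split(),P): print(n,p.round(4),pix(c,p).round(1))
print(delta([P[0][0],P[0][1],.2]))
im=c["image"].copy()
cv2.imwrite("pics/scrop0.png",cv2.resize(im[225:355,200:370],None,fx=4.5,fy=4.5,interpolation=cv2.INTER_CUBIC)[:,:,::-1])
E
```

```text
jar [0.4243 0.2285 0.109 ] [[260.8 293.6]]
pot [0.5453 0.0235 0.089 ] [[288.7 235.1]]
tea [0.4818 0.1209 0.019 ] [[281.5 293.7]]
timer [0.4076 0.0292 0.028 ] [[338.4 282.4]]
knob [0.4081 0.0289 0.063 ] [[338.5 267.9]]
pepper [0.5236 0.2378 0.094 ] [[218.8 282.3]]
(array([-1.0276, -0.93  ,  0.0905]), array([-4.000e-04,  4.000e-04,  4.298e-01]))
```

View pics/scrop0.png

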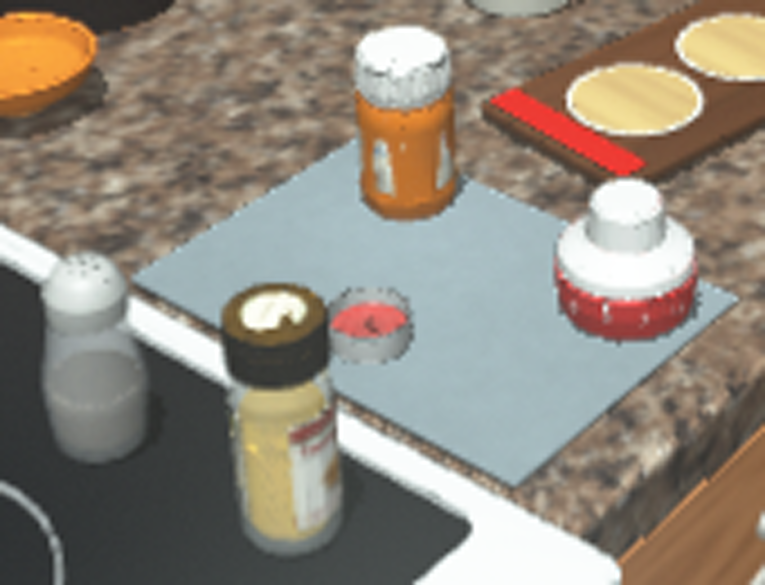

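Call:
{"method": "carry_out", "body": {"series": [[[-0.0856,-0.0775,0.0075,0,0,0,1],[-0.0856,-0.0775,0.0075,0,0,0,1],[-0.0856,-0.0775,0.0075,0,0,0,1],[-0.0856,-0.0775,0.0075,0,0,0,1],[-0.0856,-0.0775,0.0075,0,0,0,1],[-0.0856,-0.0775,0.0075,0,0,0,1],[-0.0856,-0.0775,0.0075,0,0,0,1],[-0.0856,-0.0775,0.0075,0,0,0,1],[-0.0856,-0.0775,0.0075,0,0,0,1],[-0.0856,-0.0775,0.0075,0,0,0,1],[-0.0856,-0.0775,0.0075,0,0,0,1],[-0.0856,-0.0775,0.0075,0,0,0,1]]]}}

```text
clock: 1.6
tool_pos: [0.4246, 0.2279, 0.2002]
tcp_rot: [-0.597, -3.084, 0.0]
wrist_force: [0.6, -0.1, 0.3]
width: 0.094
grasp_force: 0.0
```

Call:
{"method": "carry_out", "body": {"series": [[[0,0,0,0,0,0.0537,1],[0,0,0,0,0,0.0537,1],[0,0,0,0,0,0.0537,1],[0,0,0,0,0,0.0537,1],[0,0,0,0,0,0.0537,1],[0,0,0,0,0,0.0537,1],[0,0,0,0,0,0.0537,1],[0,0,0,0,0,0.0537,1],[0,0,0,0,0,0,1],[0,0,0,0,0,0,1]]]}}

```text
clock: 2.85
tool_pos: [0.4242, 0.2291, 0.2003]
tcp_rot: [-2.39, -2.038, 0.001]
wrist_force: [-0.4, -0.4, -0.4]
width: 0.0938
grasp_force: 0.0
```

```bash
python3 go.py .4243 .2285 .2
python3 - <<'E'
from cell import sensors, eyes
import cv2,pickle
from h import *
s=eyes.snapshot("wrist"); pickle.dump(s,open("pics/w1.pkl","wb"))
cv2.imwrite("pics/w1.png",s["image"][:,:,::-1]);print(sensors.state()["q"].round(2),pix(s,[[.4243,.2285,.109],[.4076,.0292,.063]]))
E
```

```text
[-0.002   0.0006  0.0011] [-0.0001  0.0001  0.0012]
[-0.86  0.46  0.43  2.01 -0.28  0.73 -0.41] [[319.67784698 253.7307551 ]
 [336.52807106 457.03046466]]
```

View pics/w1.png

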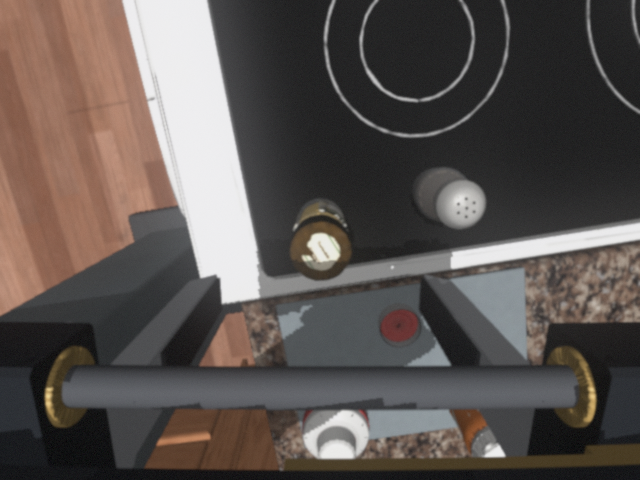

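The wrist view shows the cap at about (322,249), against a predicted (320,254), so I'll shift 2–3 mm in +y. The fingers clear the pepper.

Call:
{"method": "carry_out", "body": {"series": [[[0.007,0.002,0.07,0,0,0,1],[0,0,0.08,0,0,0,1],[0,0,0.08,0,0,0,1],[0,0,0.08,0,0,0,1],[0,0,0.08,0,0,0,1],[0,0,0.06,0,0,0,1],[0,0,0,0,0,0,1],[0,0,0,0,0,0,1]]]}}

```text
clock: 3.9
tool_pos: [0.4258, 0.2311, 0.066]
tcp_rot: [-2.393, -2.035, -0.001]
wrist_force: [-0.1, -0.9, 0.3]
width: 0.094
grasp_force: 0.0
```

Call:
{"method": "carry_out", "body": {"series": [[[0,0,0,0,0,0,0.7],[0,0,0,0,0,0,0.55],[0,0,0,0,0,0,0.45],[0,0,0,0,0,0,0.35],[0,0,0,0,0,0,0.2],[0,0,0,0,0,0,0.2],[0,0,0,0,0,0,0.2],[0,0,0,0,0,0,0.2]]], "squeeze": 15}}

```text
clock: 4.9
tool_pos: [0.4252, 0.231, 0.0654]
tcp_rot: [-2.393, -2.035, 0.0]
wrist_force: [-2.2, 0.0, 0.5]
width: 0.0407
grasp_force: 15.0
```

Call:
{"method": "carry_out", "body": {"series": [[[0,0,-0.03,0,0,0,0.2],[0,0,-0.07,0,0,0,0.2],[0,0,-0.1,0,0,0,0.2],[0,0,-0.1,0,0,0,0.2],[0,0,-0.07,0,0,0,0.2],[0,0,-0.03,0,0,0,0.2],[0,0,0,0,0,0,0.2]]]}}

```text
clock: 5.78
tool_pos: [0.4254, 0.2312, 0.1858]
tcp_rot: [-2.393, -2.035, -0.001]
wrist_force: [0.5, -0.4, -2.1]
width: 0.0409
grasp_force: 15.0
```

```bash
python3 go.py .5039 -.1088 .184; python3 -c "
from cell import sensors; s=sensors.state(); print(s['tool_pos'],s['width'],s['grasp_force'])"
```

```text
[-1.0764  0.4405  0.0055] [ 0.0002 -0.0002  0.0003]
[0.42539707 0.23117553 0.18579224] 0.04094620756819405 14.99990701675415
```

Call:
{"method": "carry_out", "body": {"series": [[[-0.038,0.015,0,0,0,0,0.2],[-0.1,0.041,0,0,0,0,0.2],[-0.1,0.041,0,0,0,0,0.2],[-0.1,0.041,0,0,0,0,0.2],[-0.1,0.041,0,0,0,0,0.2],[-0.1,0.041,0,0,0,0,0.2],[-0.1,0.041,0,0,0,0,0.2],[-0.1,0.041,0,0,0,0,0.2],[-0.1,0.041,0,0,0,0,0.2],[-0.1,0.041,0,0,0,0,0.2],[-0.1,0.041,0,0,0,0,0.2],[-0.038,0.015,0,0,0,0,0.2]]]}}

```text
clock: 7.28
tool_pos: [0.5028, -0.1117, 0.1847]
tcp_rot: [-2.397, -2.03, 0.003]
wrist_force: [0.3, 0.6, -1.4]
width: 0.0405
grasp_force: 15.0
```

Call:
{"method": "carry_out", "body": {"series": [[[0,0,0,0,0,0,0.2],[0,0,0,0,0,0,0.2],[0,0,0,0,0,0,0.2]]]}}

```text
clock: 7.65
tool_pos: [0.5035, -0.1074, 0.1853]
tcp_rot: [-2.391, -2.037, -0.0]
wrist_force: [0.3, -0.9, -1.8]
width: 0.0404
grasp_force: 15.0
```

```bash
python3 go.py .5039 -.1088 .0745
python3 - <<'E'
from cell import sensors, eyes
import cv2,pickle
from h import *
s=eyes.snapshot("wrist")
cv2.imwrite("pics/w2.png",s["image"][:,:,::-1]);print(sensors.state()["q"].round(2),pix(s,[[.5039,-.1088,.012]]))
E
```

```text
[-0.0048  0.0024  0.3694] [-0.0002 -0.0002  0.0009]
[-0.11  0.52  0.39  1.94 -0.29  0.73  0.29] [[320.36840198 228.2195802 ]]
```

View pics/w2.png

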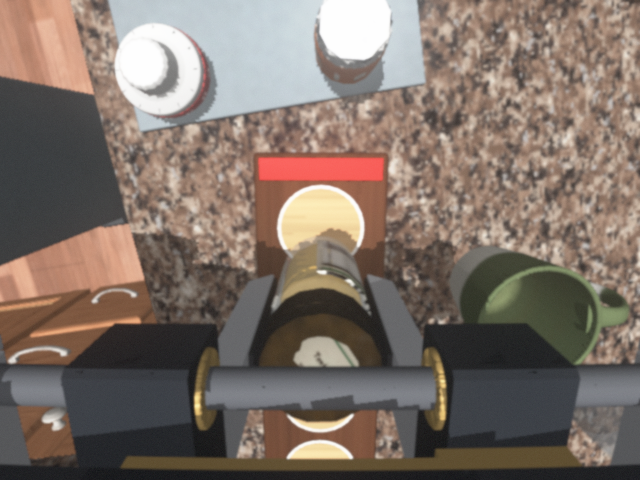

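The target mark's centre is at (320,227), against a predicted (320,228), so the jar is aligned. I'll lower it now.

Call:
{"method": "carry_out", "body": {"series": [[[-0.0048,0.0024,0.06,0,0,0,0.2],[0,0,0.09,0,0,0,0.2],[0,0,0.09,0,0,0,0.2],[0,0,0.07,0,0,0,0.2],[0,0,0.04,0,0,0,0.2],[0,0,0.015,0,0,0,0.2],[0,0,0.005,0,0,0,0.2],[0,0,0,0,0,0,0.2],[0,0,0,0,0,0,0.2]]]}}

```text
clock: 8.82
tool_pos: [0.5045, -0.1104, 0.075]
tcp_rot: [2.393, 2.034, 0.001]
wrist_force: [1.1, 0.3, -1.3]
width: 0.0405
grasp_force: 15.0
```

Call:
{"method": "carry_out", "body": {"series": [[[0.004,-0.002,0.003,0,0,0,0.2],[0,0,0,0,0,0,0.2],[0,0,0,0,0,0,0.44],[0,0,0,0,0,0,0.46],[0,0,0,0,0,0,0.5],[0,0,0,0,0,0,0.6],[0,0,0,0,0,0,0.75],[0,0,0,0,0,0,0.75]]]}}

```text
clock: 9.82
tool_pos: [0.5037, -0.109, 0.0736]
tcp_rot: [-2.393, -2.035, -0.0]
wrist_force: [-0.5, 0.3, -0.0]
width: 0.0695
grasp_force: 0.0
```

Call:
{"method": "carry_out", "body": {"series": [[[0,0,-0.05,0,0,0,0.75],[0,0,-0.1,0,0,0,0.75],[0,0,-0.12,0,0,0,0.75],[0,0,-0.1,0,0,0,0.75],[0,0,0,0,0,0,0.75]]]}}

```text
clock: 10.45
tool_pos: [0.5053, -0.1095, 0.1874]
tcp_rot: [2.39, 2.032, 0.006]
wrist_force: [0.7, 0.1, -0.1]
width: 0.0707
grasp_force: 0.0
```

```bash
python3 go.py .5455 .0235 .17
python3 - <<'E'
from cell import sensors, eyes
import cv2,pickle
from h import *
print(sensors.state()["tool_pos"])
s=eyes.snapshot("top"); t=eyes.snapshot("wrist")
im=s["image"][215:305,200:320]
cv2.imwrite("pics/v3.png",cv2.hconcat([cv2.resize(s["image"][200:320,260:420],(533,400)),cv2.resize(t["image"],(267,200)).repeat(2,axis=0)])[:,:,::-1])
print(pix(s,[[.5039,-.1088,.117],[.5039,-.1088,.012]]))
E
```

```text
[0.4591 0.0605 0.0584] [ 0.0018 -0.0001  0.0002]
[ 0.50531973 -0.10948694  0.18738173]
[[349.52390569 256.33204128]
 [346.2109408  256.91959287]]
```

View pics/v3.png

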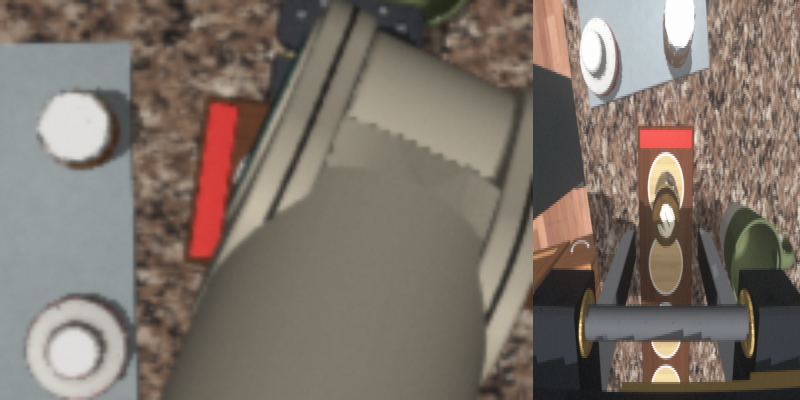

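The jar stands upright on the red-end mark; the top camera is blocked by the arm. Next is the pot.

Call:
{"method": "carry_out", "body": {"series": [[[0.062,0.01,0,0,0,0,0.9],[0.1,0.012,0,0,0,0,0.9],[0.1,0.013,0,0,0,0,0.9],[0.1,0.013,0,0,0,0,0.9],[0.1,0.013,0,0,0,0,0.9],[0,0,0,0,0,0,0.9],[0,0,0,0,0,0,0.9]]]}}

```text
clock: 11.42
tool_pos: [0.5434, 0.0246, 0.1838]
tcp_rot: [-2.393, -2.035, 0.003]
wrist_force: [-0.3, 0.1, 0.2]
width: 0.0845
grasp_force: 0.0
```

```bash
python3 go.py .5455 .0245 .055
python3 - <<'E'
from cell import eyes
import cv2
from h import *
t=eyes.snapshot("wrist");s=eyes.snapshot("top");print(pix(t,[.5455,.0245,.089]),pix(t,[.4076,.0292,.063]),pix(t,[.482,.121,.019]),pix(s,[[.5039,-.1088,.117],[.5039,-.1088,.012]]))
cv2.imwrite("pics/v4.png",cv2.hconcat([cv2.resize(t["image"],(480,360)),cv2.resize(s["image"][210:300,310:390],(320,360))])[:,:,::-1])
E
```

```text
[0.0013 0.0076 0.4294] [-0.0005  0.0003  0.0003]
[[322.78704006 250.89687229]] [[134.82405756 264.27504952]] [[221.19070229 120.24540091]] [[349.52390569 256.33204128]
 [346.2109408  256.91959287]]
```

View pics/v4.png

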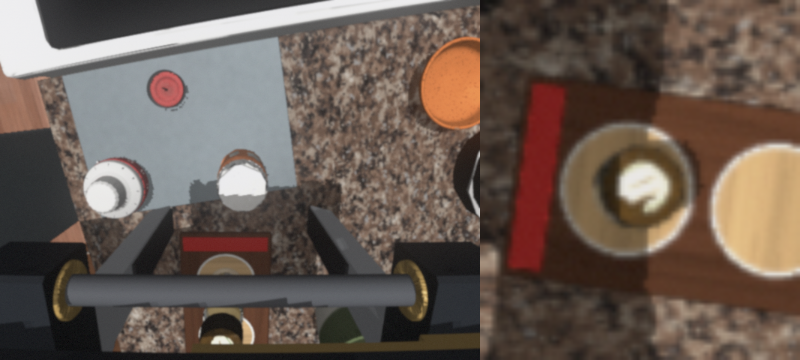

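The jar's cap is at top-view px ~(350.4,256.5), against a predicted (349.5,256.3), so it is centred to within 2 mm. The wrist view has the pot cap at (324,247), close to predicted, so I'll descend.

Call:
{"method": "carry_out", "body": {"series": [[[0.004,0.0076,0.06,0,0,0,0.9],[0,0,0.08,0,0,0,0.9],[0,0,0.08,0,0,0,0.9],[0,0,0.08,0,0,0,0.9],[0,0,0.08,0,0,0,0.9],[0,0,0.05,0,0,0,0.9],[0,0,0,0,0,0,0.9],[0,0,0,0,0,0,0.65],[0,0,0,0,0,0,0.5],[0,0,0,0,0,0,0.4],[0,0,0,0,0,0,0.3],[0,0,0,0,0,0,0.25]]]}}

```text
clock: 13.02
tool_pos: [0.5465, 0.0257, 0.0558]
tcp_rot: [-2.393, -2.035, -0.0]
wrist_force: [-1.2, -0.0, 1.8]
width: 0.0446
grasp_force: 15.0
```

Call:
{"method": "carry_out", "body": {"series": [[[0,0,0,0,0,0,0.25],[0,0,0,0,0,0,0.25],[0,0,0,0,0,0,0.25],[0,0,0,0,0,0,0.25]]]}}

```text
clock: 13.52
tool_pos: [0.5465, 0.0257, 0.0557]
tcp_rot: [-2.393, -2.035, 0.0]
wrist_force: [-1.3, 0.9, 3.7]
width: 0.0444
grasp_force: 15.0
```

Call:
{"method": "carry_out", "body": {"series": [[[0,0,-0.03,0,0,0,0.25],[0,0,-0.08,0,0,0,0.25],[0,0,-0.12,0,0,0,0.25],[0,0,-0.12,0,0,0,0.25],[0,0,-0.1,0,0,0,0.25],[0,0,-0.04,0,0,0,0.25],[0,0,0,0,0,0,0.25]]]}}

```text
clock: 14.4
tool_pos: [0.5468, 0.0257, 0.2028]
tcp_rot: [2.393, 2.035, 0.001]
wrist_force: [0.4, -0.2, -1.7]
width: 0.0439
grasp_force: 15.0
```

```bash
python3 go.py .4907 -.1898 .2025
```

```text
[-0.739  -0.0689  0.0008] [ 0.0003 -0.0001  0.0003]
```

Call:
{"method": "carry_out", "body": {"series": [[[-0.05,-0.005,0,0,0,0,0.25],[-0.09,-0.008,0,0,0,0,0.25],[-0.1,-0.01,0,0,0,0,0.25],[-0.1,-0.01,0,0,0,0,0.25],[-0.1,-0.009,0,0,0,0,0.25],[-0.1,-0.009,0,0,0,0,0.25],[-0.1,-0.009,0,0,0,0,0.25],[-0.07,-0.006,0,0,0,0,0.25],[-0.029,-0.003,0,0,0,0,0.25],[0,0,0,0,0,0,0.25],[0,0,0,0,0,0,0.25],[0,0,0,0,0,0,0.25]]]}}

```text
clock: 15.9
tool_pos: [0.4907, -0.1889, 0.2024]
tcp_rot: [-2.391, -2.037, -0.0]
wrist_force: [0.3, 0.8, -1.2]
width: 0.0443
grasp_force: 15.0
```

```bash
python3 go.py .4907 -.1898 .0642; python3 go.py .4907 -.1898 .0642
```

```text
[-0.0033  0.0006  0.4607] [-0.0001 -0.0001  0.0007]
[-0.0033  0.0006  0.4607] [-0.0001 -0.0001  0.0007]
```

Call:
{"method": "carry_out", "body": {"series": [[[-0.003,0,0.06,0,0,0,0.25],[0,0,0.1,0,0,0,0.25],[0,0,0.1,0,0,0,0.25],[0,0,0.1,0,0,0,0.25],[0,0,0.06,0,0,0,0.25],[0,0,0.03,0,0,0,0.25],[0,0,0.01,0,0,0,0.25],[0,0,0,0,0,0,0.25],[0,0,0,0,0,0,0.25],[0,0,0,0,0,0,0.25]]]}}

```text
clock: 17.15
tool_pos: [0.4907, -0.1909, 0.0651]
tcp_rot: [2.393, 2.034, 0.001]
wrist_force: [0.4, 0.6, -0.5]
width: 0.0446
grasp_force: 15.0
```

```bash
python3 go.py .4907 -.1898 .0637
```

```text
[ 0.0035 -0.0005  0.0045] [0.0003 0.     0.0002]
```

Call:
{"method": "carry_out", "body": {"series": [[[0.0035,0,0.004,0,0,0,0.25],[0,0,0,0,0,0,0.25],[0,0,0,0,0,0,0.48],[0,0,0,0,0,0,0.5],[0,0,0,0,0,0,0.55],[0,0,0,0,0,0,0.65],[0,0,0,0,0,0,0.75],[0,0,0,0,0,0,0.75]]]}}

```text
clock: 18.15
tool_pos: [0.4905, -0.1897, 0.0634]
tcp_rot: [-2.394, -2.035, -0.0]
wrist_force: [-0.0, -1.0, 0.6]
width: 0.0703
grasp_force: 0.0
```

Call:
{"method": "carry_out", "body": {"series": [[[0,0,-0.05,0,0,0,0.75],[0,0,-0.1,0,0,0,0.75],[0,0,-0.12,0,0,0,0.75],[0,0,-0.12,0,0,0,0.75],[0,0,-0.06,0,0,0,0.75],[0,0,0,0,0,0,0.75]]]}}

```text
clock: 18.9
tool_pos: [0.4914, -0.1901, 0.2004]
tcp_rot: [2.391, 2.033, 0.004]
wrist_force: [-0.5, 0.3, -0.6]
width: 0.0706
grasp_force: 0.0
```

```bash
python3 go.py .408 .03 .2
```

```text
[ 6.794e-01 -3.925e-01 -4.000e-04] [0.0013 0.0001 0.0003]
```

Call:
{"method": "carry_out", "body": {"series": [[[0.085,-0.049,0,0,0,0,1],[0.085,-0.049,0,0,0,0,1],[0.085,-0.049,0,0,0,0,1],[0.085,-0.049,0,0,0,0,1],[0.085,-0.049,0,0,0,0,1],[0.085,-0.049,0,0,0,0,1],[0.085,-0.049,0,0,0,0,1],[0.085,-0.049,0,0,0,0,1],[0,0,0,0,0,0,1],[0,0,0,0,0,0,1],[0,0,0,0,0,0,1]]]}}

```text
clock: 20.27
tool_pos: [0.4075, 0.0295, 0.1983]
tcp_rot: [2.395, 2.032, -0.0]
wrist_force: [0.5, -0.4, -0.8]
width: 0.0944
grasp_force: 0.0
```

```bash
python3 go.py .408 .03 .029
python3 - <<'E'
from cell import eyes,sensors
import cv2
from h import *
print(sensors.state()["q"].round(2))
t=eyes.snapshot("wrist");s=eyes.snapshot("top");print(pix(t,[[.408,.03,.063]]),pix(s,[[.5039,-.1088,.117],[.4907,-.1898,.097]]))
cv2.imwrite("pics/v5.png",cv2.hconcat([cv2.resize(t["image"],(480,360)),cv2.resize(s["image"][215:305,320:400],(320,360))])[:,:,::-1])
E
```

```text
[0.0021 0.0011 0.5644] [ 0.0001  0.0001 -0.0004]
[-0.48  0.37  0.45  2.19 -0.27  0.63  0.  ]
[[319.86009053 236.1566453 ]] [[349.52390569 256.33204128]
 [389.63456847 262.09636286]]
```

View pics/v5.png

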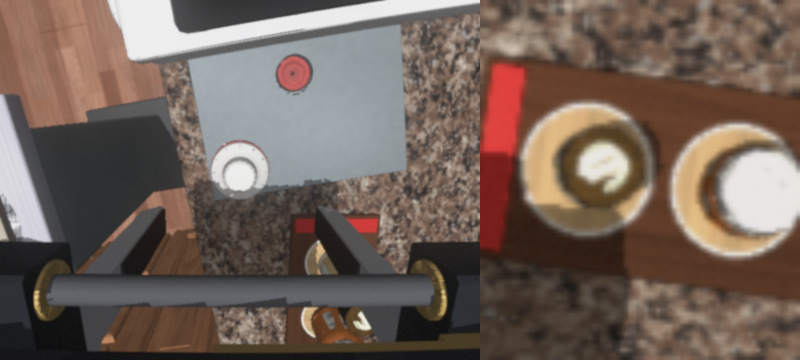

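The top view shows the jar at (350.5,256.5) and the pot at (390,262.5), both within 2 mm of target. In the wrist view the knob is at (320,233), against a predicted (320,236), so I'll descend on the timer.

Call:
{"method": "carry_out", "body": {"series": [[[0.004,0.001,0.08,0,0,0,1],[0,0,0.1,0,0,0,1],[0,0,0.1,0,0,0,1],[0,0,0.1,0,0,0,1],[0,0,0.1,0,0,0,1],[0,0,0.05,0,0,0,1],[0,0,0.03,0,0,0,1],[0,0,0,0,0,0,1],[0,0,0,0,0,0,1],[0,0,0,0,0,0,1]]]}}

```text
clock: 21.62
tool_pos: [0.4081, 0.0317, 0.0308]
tcp_rot: [2.393, 2.035, 0.002]
wrist_force: [0.1, -0.2, -0.1]
width: 0.0938
grasp_force: 0.0
```

Call:
{"method": "carry_out", "body": {"series": [[[0,0,0,0,0,0,0.85],[0,0,0,0,0,0,0.7],[0,0,0,0,0,0,0.6],[0,0,0,0,0,0,0.5],[0,0,0,0,0,0,0.5],[0,0,0,0,0,0,0.5],[0,0,0,0,0,0,0.5]]], "squeeze": 20}}

```text
clock: 22.5
tool_pos: [0.4076, 0.0317, 0.0304]
tcp_rot: [-2.393, -2.035, 0.0]
wrist_force: [-1.2, 0.7, 2.9]
width: 0.0625
grasp_force: 20.0
```

Call:
{"method": "carry_out", "body": {"series": [[[0,0,-0.02,0,0,0,0.5],[0,0,-0.06,0,0,0,0.5],[0,0,-0.1,0,0,0,0.5],[0,0,-0.12,0,0,0,0.5],[0,0,-0.1,0,0,0,0.5],[0,0,-0.06,0,0,0,0.5],[0,0,-0.03,0,0,0,0.5],[0,0,0,0,0,0,0.5]]]}}

```text
clock: 23.5
tool_pos: [0.4077, 0.0319, 0.1775]
tcp_rot: [2.393, 2.035, 0.001]
wrist_force: [-0.3, -0.1, -1.9]
width: 0.0624
grasp_force: 20.0
```

```bash
python3 go.py .4774 -.2711 .177; python3 -c "
from cell import sensors; s=sensors.state(); print(s['tool_pos'],s['width'],s['grasp_force'])"
```

```text
[-0.9597  0.3913  0.0016] [ 0.0001 -0.0001  0.0004]
[0.4077226  0.03191812 0.17754081] 0.06237684594059728 19.99985896284784
```

Call:
{"method": "carry_out", "body": {"series": [[[-0.03,0.011,0,0,0,0,0.5],[-0.09,0.037,0,0,0,0,0.5],[-0.09,0.037,0,0,0,0,0.5],[-0.09,0.037,0,0,0,0,0.5],[-0.09,0.037,0,0,0,0,0.5],[-0.09,0.037,0,0,0,0,0.5],[-0.09,0.037,0,0,0,0,0.5],[-0.09,0.037,0,0,0,0,0.5],[-0.09,0.037,0,0,0,0,0.5],[-0.09,0.037,0,0,0,0,0.5],[-0.09,0.037,0,0,0,0,0.5],[-0.03,0.011,0,0,0,0,0.5]]]}}

```text
clock: 25.0
tool_pos: [0.4765, -0.2739, 0.1765]
tcp_rot: [-2.396, -2.031, 0.002]
wrist_force: [-0.1, -0.7, -2.1]
width: 0.0623
grasp_force: 20.0
```

Call:
{"method": "carry_out", "body": {"series": [[[0,0,0,0,0,0,0.5],[0,0,0,0,0,0,0.5],[0,0,0,0,0,0,0.5],[0,0,0,0,0,0,0.5]]]}}

```text
clock: 25.5
tool_pos: [0.4776, -0.2707, 0.1774]
tcp_rot: [-2.392, -2.036, -0.001]
wrist_force: [0.4, 0.3, -1.8]
width: 0.0623
grasp_force: 20.0
```

```bash
python3 go.py .4774 -.2711 .0390;  python3 -c "
from cell import sensors; s=sensors.state(); print(s['q'].round(2))"
```

```text
[-1.600e-03 -4.000e-04  4.614e-01] [ 0.     -0.0001  0.0005]
[-0.01  0.66  0.75  1.87 -0.6   0.85  0.89]
```

Call:
{"method": "carry_out", "body": {"series": [[[-0.0016,0,0.06,0,0,0,0.5],[0,0,0.1,0,0,0,0.5],[0,0,0.1,0,0,0,0.5],[0,0,0.1,0,0,0,0.5],[0,0,0.06,0,0,0,0.5],[0,0,0.03,0,0,0,0.5],[0,0,0.01,0,0,0,0.5],[0,0,0,0,0,0,0.5],[0,0,0,0,0,0,0.5],[0,0,0,0,0,0,0.5]]]}}

```text
clock: 26.75
tool_pos: [0.4777, -0.2721, 0.0399]
tcp_rot: [2.393, 2.034, 0.001]
wrist_force: [0.1, 0.9, -0.8]
width: 0.0627
grasp_force: 20.0
```

```bash
python3 go.py .4774 -.2711 .0383
```

```text
[ 0.003  -0.0016  0.0053] [0.0003 0.0001 0.0003]
```

Call:
{"method": "carry_out", "body": {"series": [[[0.003,0,0.0047,0,0,0,0.5],[0,0,0,0,0,0,0.5],[0,0,0,0,0,0,0.67],[0,0,0,0,0,0,0.69],[0,0,0,0,0,0,0.73],[0,0,0,0,0,0,0.8],[0,0,0,0,0,0,0.9],[0,0,0,0,0,0,0.9]]]}}

```text
clock: 27.75
tool_pos: [0.4775, -0.271, 0.0379]
tcp_rot: [-2.393, -2.035, 0.0]
wrist_force: [0.3, -0.2, -0.4]
width: 0.0845
grasp_force: 0.0
```

Call:
{"method": "carry_out", "body": {"series": [[[0,0,-0.05,0,0,0,0.9],[0,0,-0.1,0,0,0,0.9],[0,0,-0.12,0,0,0,0.9],[0,0,-0.12,0,0,0,0.9],[0,0,-0.1,0,0,0,0.9],[0,0,-0.03,0,0,0,0.9],[0,0,0,0,0,0,0.9]]]}}

```text
clock: 28.62
tool_pos: [0.4776, -0.2709, 0.1943]
tcp_rot: [2.393, 2.035, 0.001]
wrist_force: [0.5, 0.0, -0.4]
width: 0.0844
grasp_force: 0.0
```

```bash
python3 go.py .482 .1215 .19
```

```text
[ 1.2933 -0.1959  0.0143] [ 0.0003 -0.0001  0.0003]
```

Call:
{"method": "carry_out", "body": {"series": [[[0.1078,-0.0163,0,0,0,0,0.7],[0.1078,-0.0163,0,0,0,0,0.7],[0.1078,-0.0163,0,0,0,0,0.7],[0.1078,-0.0163,0,0,0,0,0.7],[0.1078,-0.0163,0,0,0,0,0.7],[0.1078,-0.0163,0,0,0,0,0.7],[0.1078,-0.0163,0,0,0,0,0.7],[0.1078,-0.0163,0,0,0,0,0.7],[0.1078,-0.0163,0,0,0,0,0.7],[0.1078,-0.0163,0,0,0,0,0.7],[0.1078,-0.0163,0,0,0,0,0.7],[0.1078,-0.0163,0,0,0,0,0.7]]]}}

```text
clock: 30.12
tool_pos: [0.4811, 0.1224, 0.1927]
tcp_rot: [-2.393, -2.034, 0.004]
wrist_force: [0.0, 0.2, 0.6]
width: 0.0658
grasp_force: 0.0
```

Call:
{"method": "carry_out", "body": {"series": [[[0,0,0,0,0,0,0.7],[0,0,0,0,0,0,0.7],[0,0,0,0,0,0,0.7],[0,0,0,0,0,0,0.7]]]}}

```text
clock: 30.62
tool_pos: [0.4821, 0.1204, 0.194]
tcp_rot: [2.395, 2.033, -0.0]
wrist_force: [0.1, 0.4, -0.1]
width: 0.0662
grasp_force: 0.0
```

```bash
python3 go.py .482 .1215 .028
python3 - <<'E'
from cell import eyes,sensors
import cv2
from h import *
t=eyes.snapshot("wrist");s=eyes.snapshot("top");print(pix(t,[[.482,.1215,.019]]),pix(s,[[.4907,-.1898,.097],[.4774,-.2711,.071],[.4774,-.2711,.036]]))
cv2.imwrite("pics/v6.png",cv2.hconcat([cv2.resize(t["image"],(480,360)),cv2.resize(s["image"][215:305,365:445],(320,360))])[:,:,::-1])
E
```

```text
[ 0.0036 -0.0008  0.5533] [-0.      0.     -0.0004]
[[319.18887227 224.82257002]] [[389.63456847 262.09636286]
 [427.40907999 267.60604465]
 [423.67443111 267.42868262]]
```

View pics/v6.png

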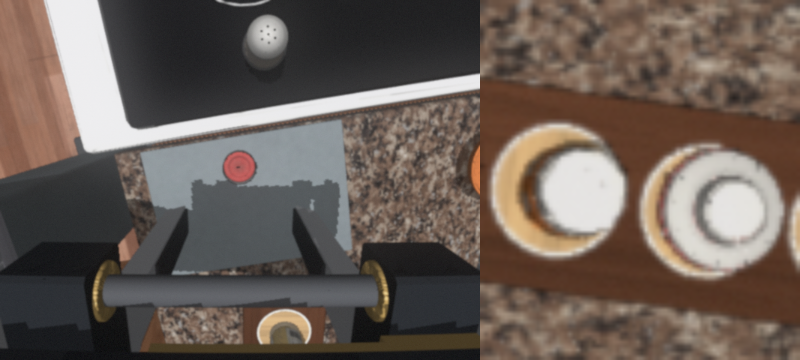

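The timer's knob is at top-view px (428.5,267.5), against a predicted (427.4,267.6), and it stands upright on its mark. The tealight is at wrist px (319,223), as predicted.

Call:
{"method": "carry_out", "body": {"series": [[[0.0036,0,0.08,0,0,0,0.7],[0,0,0.1,0,0,0,0.7],[0,0,0.1,0,0,0,0.7],[0,0,0.1,0,0,0,0.7],[0,0,0.09,0,0,0,0.7],[0,0,0.05,0,0,0,0.7],[0,0,0.02,0,0,0,0.7],[0,0,0.01,0,0,0,0.7],[0,0,0,0,0,0,0.7],[0,0,0,0,0,0,0.7],[0,0,0,0,0,0,0.7]]]}}

```text
clock: 32.1
tool_pos: [0.4824, 0.1226, 0.0293]
tcp_rot: [2.393, 2.035, 0.001]
wrist_force: [-0.1, 0.1, 0.2]
width: 0.0658
grasp_force: 0.0
```

```bash
python3 go.py .482 .1215 .028; python3 -c "
from cell import sensors; s=sensors.state(); print(s['tool_pos'],s['wrist_force'])"
```

```text
[-0.0039 -0.0009  0.0044] [ 0.0002 -0.0001  0.0003]
[0.48244815 0.12262551 0.02933238] [-0.1043746   0.06477017  0.1640553 ]
```

Call:
{"method": "carry_out", "body": {"series": [[[-0.002,0,0.004,0,0,0,0.6],[0,0,0,0,0,0,0.5],[0,0,0,0,0,0,0.45],[0,0,0,0,0,0,0.4],[0,0,0,0,0,0,0.35],[0,0,0,0,0,0,0.3],[0,0,0,0,0,0,0.3],[0,0,0,0,0,0,0.3],[0,0,0,0,0,0,0.3]]], "squeeze": 10}}

```text
clock: 33.22
tool_pos: [0.4821, 0.1219, 0.0278]
tcp_rot: [-2.394, -2.035, -0.0]
wrist_force: [0.1, -0.2, -0.5]
width: 0.0373
grasp_force: 10.0
```

Call:
{"method": "carry_out", "body": {"series": [[[0,0,-0.02,0,0,0,0.3],[0,0,-0.05,0,0,0,0.3],[0,0,-0.09,0,0,0,0.3],[0,0,-0.1,0,0,0,0.3],[0,0,-0.1,0,0,0,0.3],[0,0,-0.09,0,0,0,0.3],[0,0,-0.05,0,0,0,0.3],[0,0,-0.02,0,0,0,0.3],[0,0,0,0,0,0,0.3]]]}}

```text
clock: 34.35
tool_pos: [0.4819, 0.122, 0.1837]
tcp_rot: [-2.393, -2.035, 0.0]
wrist_force: [0.1, 0.6, -0.0]
width: 0.0372
grasp_force: 10.0
```

```bash
python3 go.py .4641 -.3515 .184; python3 -c "
from cell import sensors; s=sensors.state(); print(s['tool_pos'],s['width'],s['grasp_force'])"
```

```text
[-1.5673e+00  1.9520e-01 -1.3000e-03] [-0.0001 -0.      0.0003]
[0.48190397 0.12199847 0.18368112] 0.037216401289350845 9.999970203369134
```

Call:
{"method": "carry_out", "body": {"series": [[[-0.05,0.0062,0,0,0,0,0.3],[-0.1,0.0125,0,0,0,0,0.3],[-0.1,0.0125,0,0,0,0,0.3],[-0.1,0.0125,0,0,0,0,0.3],[-0.1,0.0125,0,0,0,0,0.3],[-0.1,0.0125,0,0,0,0,0.3],[-0.1,0.0125,0,0,0,0,0.3],[-0.1,0.0125,0,0,0,0,0.3],[-0.1,0.0125,0,0,0,0,0.3],[-0.1,0.0125,0,0,0,0,0.3],[-0.1,0.0125,0,0,0,0,0.3],[-0.1,0.0125,0,0,0,0,0.3]]]}}

```text
clock: 35.85
tool_pos: [0.4677, -0.2275, 0.183]
tcp_rot: [-2.394, -2.032, 0.002]
wrist_force: [0.0, 1.1, -0.0]
width: 0.0372
grasp_force: 10.0
```

Call:
{"method": "carry_out", "body": {"series": [[[-0.1,0.0125,0,0,0,0,0.3],[-0.1,0.0125,0,0,0,0,0.3],[-0.1,0.0125,0,0,0,0,0.3],[-0.08,0.01,0,0,0,0,0.3],[-0.037,0.004,0,0,0,0,0.3],[0,0,0,0,0,0,0.3],[0,0,0,0,0,0,0.3],[0,0,0,0,0,0,0.3],[0,0,0,0,0,0,0.3]]]}}

```text
clock: 36.98
tool_pos: [0.4646, -0.3508, 0.1838]
tcp_rot: [-2.392, -2.036, -0.0]
wrist_force: [0.6, -0.1, 0.4]
width: 0.037
grasp_force: 10.0
```

```bash
python3 go.py .4641 -.3515 .0365;  python3 -c "
from cell import sensors; s=sensors.state(); print(s['q'].round(2),s['width'])"
```

```text
[-0.0027 -0.0012  0.4909] [ 0.     -0.0001  0.0006]
[ 0.15  0.7   0.75  1.77 -0.58  0.91  0.99] 0.037009181078477345
```

Call:
{"method": "carry_out", "body": {"series": [[[-0.002,-0.001,0.06,0,0,0,0.3],[0,0,0.1,0,0,0,0.3],[0,0,0.1,0,0,0,0.3],[0,0,0.1,0,0,0,0.3],[0,0,0.07,0,0,0,0.3],[0,0,0.04,0,0,0,0.3],[0,0,0.015,0,0,0,0.3],[0,0,0.003,0,0,0,0.3],[0,0,0,0,0,0,0.3],[0,0,0,0,0,0,0.3]]]}}

```text
clock: 38.22
tool_pos: [0.4642, -0.3523, 0.038]
tcp_rot: [2.393, 2.034, 0.0]
wrist_force: [0.3, 0.2, -0.0]
width: 0.0372
grasp_force: 10.0
```

```bash
python3 go.py .4641 -.3515 .0360
```

```text
[ 0.0025 -0.0009  0.0066] [0.0003 0.0001 0.0003]
```

Call:
{"method": "carry_out", "body": {"series": [[[0.002,0,0.0065,0,0,0,0.3],[0,0,0,0,0,0,0.3],[0,0,0,0,0,0,0.3],[0,0,0,0,0,0,0.3]]]}}

```text
clock: 38.72
tool_pos: [0.4643, -0.3517, 0.0357]
tcp_rot: [2.393, 2.034, 0.0]
wrist_force: [0.2, -0.0, 3.9]
width: 0.0373
grasp_force: 10.0
```

Call:
{"method": "carry_out", "body": {"series": [[[0,0,0,0,0,0,0.4],[0,0,0,0,0,0,0.42],[0,0,0,0,0,0,0.46],[0,0,0,0,0,0,0.55],[0,0,0,0,0,0,0.65],[0,0,0,0,0,0,0.65],[0,0,-0.05,0,0,0,0.65],[0,0,-0.1,0,0,0,0.65],[0,0,-0.12,0,0,0,0.65],[0,0,-0.12,0,0,0,0.65],[0,0,-0.12,0,0,0,0.65],[0,0,-0.05,0,0,0,0.65]]]}}

```text
clock: 40.22
tool_pos: [0.4645, -0.3523, 0.2061]
tcp_rot: [2.391, 2.032, 0.001]
wrist_force: [-0.5, -0.1, -0.6]
width: 0.0612
grasp_force: 0.0
```

Call:
{"method": "carry_out", "body": {"series": [[[0.1,-0.01,0,0,0,0,0.65],[0.12,-0.015,0,0,0,0,0.65],[0.12,-0.015,0,0,0,0,0.65],[0.12,-0.015,0,0,0,0,0.65],[0.12,-0.015,0,0,0,0,0.65],[0.12,-0.015,0,0,0,0,0.65],[0.12,-0.015,0,0,0,0,0.65],[0.12,-0.015,0,0,0,0,0.65],[0.12,-0.015,0,0,0,0,0.65],[0.12,-0.015,0,0,0,0,0.65],[0.12,-0.015,0,0,0,0,0.65],[0.12,-0.015,0,0,0,0,0.65]]]}}

```text
clock: 41.72
tool_pos: [0.4802, 0.0787, 0.2032]
tcp_rot: [-2.393, -2.034, 0.001]
wrist_force: [-0.0, -0.2, 0.1]
width: 0.061
grasp_force: 0.0
```

Run:
```python
from cell import eyes,sensors
import cv2
from h import *
print(sensors.state()["tool_pos"])
c=eyes.snapshot("scene");s=eyes.snapshot("top");print(pix(s,[[.5039,-.1088,.117],[.4907,-.1898,.097],[.4774,-.2711,.071],[.4641,-.352,.027]]))
cv2.imwrite("pics/v7.png",cv2.vconcat([cv2.resize(s["image"][230:300,310:490],(720,280),interpolation=cv2.INTER_CUBIC),cv2.resize(c["image"][170:290,200:500],(720,288))])[:,:,::-1])
```

```text
[0.48022839 0.07865353 0.20319215]
[[349.52390569 256.33204128]
 [389.63456847 262.09636286]
 [427.40907999 267.60604465]
 [460.35259105 272.62383695]]
```

View pics/v7.png

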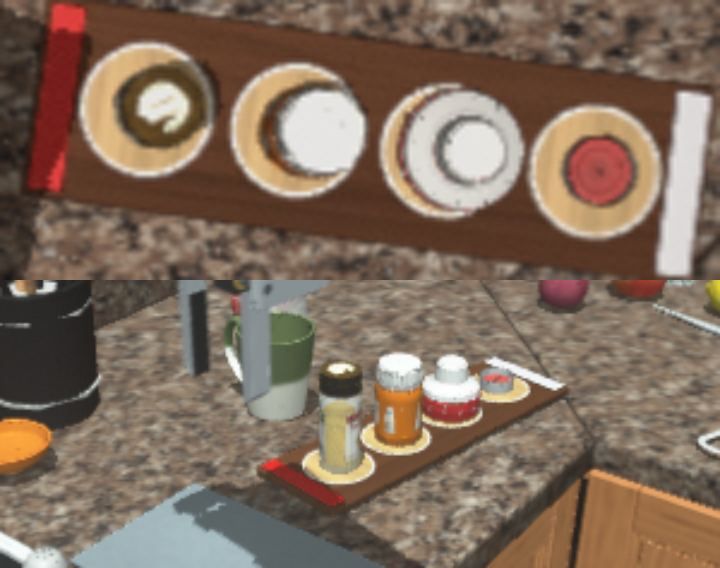

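All four stand upright and centred: jar (350,256), pot (390,262), timer (428,267) and tealight (460,272.7). Each is within about 2 mm of its target, in order from the red end, and the gripper is clear.

```bash
python3 -c "
from cell import bot; print(bot.hand_in())"
```

```text
the job is handed in; nothing more can be done
None
```

The spice jar, orange pot, timer and tealight stand upright on their marks in height order from the red end to the white end, each within about 2 mm of centre. The pepper shaker and mug were left alone, and the job was handed in at about 42 s.

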